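# Hold the smallest pacifier in the tongs over the ring dish

## Robot

A 6-joint arm with a two-finger parallel gripper is mounted at the origin on the work surface. World frame = base frame: x ahead of the robot, y to its left, z up, the work surface at z = 0. Lengths are in m, angles in rad, forces in N, time in s.
With the tool pointing down it reaches from about 0.3 to 0.875 m from the base axis. Payload 6.4 kg.
Tool frame: the origin (TCP) lies between the finger pads, 19 mm behind the fingertips; this is the grasp point; z points along the fingers, y is the line along which they close (so a half turn about z gives the same grasp; the last joint's range is limited). The gripper opens to 85 mm and grips with 20 to 120 N. Pads are 22 mm wide; open, the fingers measure 114 mm over their backs; the gripper's body (76 mm by 85 mm) begins 54 mm behind the grasp point. The pads swing forward as they close: fully open they stand 13 mm farther back than shut.
Start: joints at [1.011, 0.181, 1.607, -0, 1.354, -0.206], TCP at [0.199, 0.539, 0.25] pointing down, gripper open.
Joint ranges: [-2.99, 2.99], [-0.89, 2.07], [0.3, 2.58], [-1.14, 4.28], [0, 2.63], [-3.12, 3.12]. Speed limits (rad/s): [2.57, 2.57, 3.01, 3.14, 3.14, 3.14].

## Interface

Orientations are given as a unit quaternion [w, x, y, z].
In Python, from bench import ctrl gives the robot as it stands.
- The arm moves only by the tool jog_arm, never from a script. Its argument "series" is a list that holds one entry, the list of rows, each a list of 7 numbers: the shift along the tool's x, y, z in mm, then the turn, a rotation vector about the tool's x, y, z in rad, then the finger opening in mm, from 0 to 85.4. In form: [[[tx, ty, tz, rx, ry, rz, gripper], ...]]. A call has exactly 10 rows; each row shifts and turns the commanded pose from where the row before left it, along the tool's axes as they then stand; what a row does not reach is not made up. A row lasts 1/10 s, in which the tool goes at most 50 mm and 8.59 degrees, less where a joint would pass 70% of its speed; a pose out of reach is approached as far as the arm can. A call with a gripper value outside its range is refused whole. The fingers move at their own pace and stop on an object; the grip force is fixed at half the most. Time passes only in rows, so rows that do not move let the fingers close, or fill a call up. It gives the time, the measured TCP pose, the force, the opening and the grip force at its end, in the units of the state.
- ctrl.get_obs(): the state, without advancing time (a new reading comes with each control period).
- ctrl.camera(name): name is "scene" or "top" or "wrist"; returns a dict with "frame" (420x560x3 uint8, blue, green, red), "z_map" (420x560 float32, m along the optical axis (not along the pixel's ray), 0 where there is no reading), "fx", "fy", "cx", "cy" (pixels), "k1" (the pictures are not rectified: a ray, as slopes to the right and down, at radius r is drawn at 1 + k1 r^2 times it, then the intrinsics apply), "xyz" and "rotation" of the camera in the world. Camera axes: x right, y down, z forward; pixel columns grow to the right and rows downward; lengths in m; the calibration is good to about 2 mm. A picture is of the moment at which its call begins.
- ctrl.hand_in(): hands the job in; it is judged then, once.
The state is a dict: "time_s": time; "q": joint angles; "dq": joint speeds; "joint_efforts": joint torques, N m; "eef_pos": TCP position; "eef_rot": TCP orientation; "wrist_force": force on the tool from outside, world axes, zero at the start; "torque": the same for the moment, N m; "opening": opening from 0.0 (shut) to 1.0 (fully open); "grasp_force": force on a finger pad.
Only numpy, scipy, OpenCV 4.12 (cv2) and the standard library are available. Lean on these libraries where they do the work, as an engineer would, in place of code of your own. Each camera call takes 0.05 s, during which the arm holds its last target. There are 200 camera calls.

## Task

Three freshly rinsed pacifiers stand in a row on the bamboo tray. Take the white tongs out of their stand, close their jaws on the teat of the smallest pacifier, keeping the gripper itself off it, and lift it to hang over the middle of the pink dish, at least 5 cm clear above the dish's rim, ready to be handed over. Finish while still holding it there, still, in the tongs; put nothing down, and leave the dish and everything else on the tray where it is.

Things in the scene. Friction and masses are not known exactly. Their poses are not given: they have to be found in the camera images.
- tongs: white plastic spring tongs, 70 g, standing jaws down in the stand. Origin: middle of the hinge end; the head reaches 4 mm above it. z points up along the tongs, y is the direction in which the jaws close. Flat arms, 20 mm wide (x), 5 mm thick, hang from hinges 8 mm either side of the origin, moving symmetrically; 76 mm over all across y at rest; jaws 25 mm tall
- tongs_grip (a point): between the arms, 40 mm below the tongs' origin: where to put the TCP, from above, fingers outside both arms, closing across the tongs' y. The arms measure 56 mm over their outer faces here at rest (open), 45 mm with the jaws on the small pacifier. Springs reopen them: about 3 N on each arm starts to close them, about 6 N closes them fully; a grip of 20 to 30 N holds the pacifier
- tongs_tip (a point): middle between the lower ends of the jaws, 121 mm below the tongs' origin (81 mm below tongs_grip), within 2 mm open or shut. The jaws stand 54 mm apart at rest, about 36 to 40 mm when the arms are squeezed to 51 to 52 mm at tongs_grip, and under 16 mm when fully squeezed
- stand: wooden tongs stand, fixed on the tray: an open-topped slot box, outside 33 mm (x) by 90 mm (y) by 50 mm high, inside 25 x 82 mm, floor 6 mm thick. Origin: centre of its underside, z up. The tongs stand in it on their jaw ends, their y along the stand's y; draw them straight up by at least 60 mm
- pac_small: the smallest pacifier, orange silicone, 36 mm high, standing teat up on its back button; round shield 36 mm in diameter at 6 to 11 mm height; thin neck; teat bulb 18 mm thick, full width from 20 to 31 mm height, round about z. 14 to 25 g. Origin: centre of its underside, z up along the teat. It may be at any of the three places of the row (pitch about 80 mm)
- pac_big1: large orange silicone pacifier, 45 mm high, standing teat up on its back button; oval shield 62 x 39 mm at 7 to 13 mm height; teat 20 mm thick, top at 45 mm. Must stay put. Origin: centre of its underside, z up, x along the shield's length
- pac_big2: large orange silicone pacifier, 45 mm high, standing teat up on its back button; oval shield 62 x 39 mm at 7 to 13 mm height; teat 20 mm thick, top at 45 mm. Must stay put. Origin: centre of its underside, z up, x along the shield's length (the other one)
- dish: pink ceramic ring dish, round, 110 mm in diameter at the rim, 25 mm high, loose on the tray. Origin: centre of its underside, z up. It and the tongs stand lie beyond the two ends of the row, either way round
- tray: bamboo tray, fixed, 380 mm (x) by 770 mm (y), floor 8 mm thick, rim 28 mm high. Origin: centre of its underside
- sterilizer: white steam sterilizer with clear dome, fixed at the tray's back right corner, 132 mm in diameter, 182 mm high; only in the way. Origin: centre of its underside
- canister: sealed clear acrylic canister, 94 mm in diameter, 125 mm high, back left corner of the tray; leave alone. Origin: centre of its underside
- teether: teether ring lying flat, 66 mm in diameter, 12 mm high; leave alone. Origin: centre of its underside
- jar: small cream jar, 54 mm in diameter, 40 mm high; leave alone. Origin: centre of its underside
Things that resemble listed ones, but are neither listed nor needed, are in the scene too. What is shaped like the tongs but yellow is not meant.

How it is judged:
On the way, in this order (a step that is already met when the one before it is completed fails the run):
1. the tongs are held by the gripper clear above their stand, the small pacifier still on the tray (z of tongs in the frame of stand above 0.175 m and contact force between the fingers and tongs above 1 N and height (world z) of pac_small below 0.02 m), for 0.2 s.
2. the small pacifier is lifted off the tray between the jaws of the tongs (height (world z) of pac_small above 0.03 m and contact force between tongs and pac_small above 0.3 N and contact force between the fingers and tongs above 1 N), for 0.3 s.
At the end, for the whole second after the job is handed in: Gripper grips tongs, tongs grip the small pacifier (over 0.3 N), its underside over 80 mm above the dresser top, within 35 mm of the dish centre in plan, under 30 mm/s, touched by nothing else; tongs off stand, dish and tray; the other loose things within 25 mm of their start (height (world z) of pac_small above 0.08 m and horizontal distance between pac_small and dish below 0.035 m and contact force between tongs and pac_small above 0.3 N and contact force between the fingers and tongs above 1 N and contact force between each of the arm, the fingers, dish and pac_small below 0.1 N and linear speed of pac_small below 0.03 m/s and contact force between tongs and stand below 0.1 N and contact force between tongs and dish below 0.1 N and contact force between tongs and tray below 0.1 N and distance of each of pac_big1, pac_big2, dish, canister, teether, jar from where it was at the start of the episode below 0.025 m); the arm keeps its last pose, push and grip.
It fails at once if the gripper or arm itself touches the small pacifier (contact force between any of the fingers, the arm and pac_small above 0.5 N).
It fails at once if a large pacifier is knocked over or carried away (distance of any of pac_big1, pac_big2 from where it was at the start of the episode above 0.025 m or angle between any of pac_big1, pac_big2's own z axis and vertical above 0.5 rad).
It fails at once if the dish is knocked over or carried away (distance of dish from where it was at the start of the episode above 0.025 m or angle between dish's own z axis and vertical above 0.5 rad).
It fails at once if the canister, teether or jar is knocked over or carried away (distance of any of canister, teether, jar from where it was at the start of the episode above 0.025 m or angle between any of canister, teether, jar's own z axis and vertical above 0.5 rad).
It also fails if it takes over 45 s, if anything falls off the work surface, if the arm or the gripper's body presses on something with over 40 N, if the wrist force passes 120 N, or if a joint passes its speed limit or range.

## Working session

There is one attempt and no reset: what is moved stays moved. The work goes in short steps, Python scripts to look and compute and a tool call to move; the robot and the scene stay as the last step left them, time stands still between calls to the robot, and variables do not carry over. Pictures are saved under pics/ and viewed, at most 11 in all, crops included, and the job is handed in when it is done.

Besides the shell and the picture viewer there is one more tool, called as a command line: name --argument value ..., lists and objects as JSON in quotes. jog_arm: Moves the arm, as the interface text tells. Its arguments: {"type":"object","properties":{"series":{"type":"array"}},"required":["series"]}

```bash
mkdir -p pics; ls; cat > h.py <<'E'
import numpy as np, cv2
from bench import ctrl
def cam(n):
    c=ctrl.camera(n); c['R']=np.array(c['rotation'],float)
    if c['R'].size==4:
        from scipy.spatial.transform import Rotation as Ro
        q=c['R']; c['R']=Ro.from_quat([q[1],q[2],q[3],q[0]]).as_matrix()
    c['R']=c['R'].reshape(3,3); c['xyz']=np.array(c['xyz']); return c
def ray(c,u,v):
    K=np.array([[c['fx'],0,c['cx']],[0,c['fy'],c['cy']],[0,0,1]])
    p=cv2.undistortPoints(np.array([[[u,v]]],float),K,np.array([c['k1'],0,0,0,0]))[0,0]
    return np.array([p[0],p[1],1.])
def onplane(c,u,v,z):
    d=c['R']@ray(c,u,v); return c['xyz']+d*(z-c['xyz'][2])/d[2]
def bydepth(c,u,v):
    return c['xyz']+c['R']@(ray(c,u,v)*c['z_map'][int(round(v)),int(round(u))])
E
python3 - <<'E'
from h import *
import pickle
cs={n:cam(n) for n in('top','scene')}
pickle.dump(cs,open('c0.pkl','wb'))
for n,c in cs.items():
    cv2.imwrite(f'pics/{n}0.png',cv2.resize(c['frame'],(784,588))); print(n,c['xyz'],c['R'].round(3),c['fx'],c['fy'],c['cx'],c['cy'],c['k1'])
print(ctrl.get_obs())
E
```

```text
pics
top [0.34650774 0.00218842 1.48810622] [[ 0.023 -0.991  0.133]
 [-1.    -0.02   0.02 ]
 [-0.017 -0.134 -0.991]] 515.651428809389 515.651428809389 272.00686617914045 212.9992161029372 0.05936544891878797
scene [ 0.89270193 -0.6349851   0.64505149] [[ 0.883  0.28  -0.377]
 [ 0.469 -0.515  0.717]
 [ 0.007 -0.81  -0.586]] 404.05768928357514 404.05768928357514 272.8915325497931 208.5768568925473 -0.0008022530283950895
{'time_s': 0.1, 'q': array([ 1.01069639e+00,  1.81422445e-01,  1.60785836e+00,  4.27537694e-06,
        1.35380529e+00, -2.06296650e-01]), 'dq': array([ 0.00016695, -0.00371367, -0.00175451, -0.0003672 , -0.0007134 ,
        0.00134825]), 'joint_efforts': array([-1.31588799e-04, -4.45872259e+01, -3.52237737e+01, -3.49283673e-04,
        4.13151647e-03,  8.26219946e-06]), 'eef_pos': array([0.19895991, 0.53901034, 0.24922313]), 'eef_rot': array([-2.81126664e-04,  1.75980826e-01,  9.84393311e-01, -6.91784296e-04]), 'wrist_force': array([-0.58788696, -0.80763258, -0.81455684]), 'torque': array([-0.02529454,  0.0091629 , -0.03605373]), 'grasp_force': 0.0, 'opening': 0.9987954386257696}
```

View pics/top0.png

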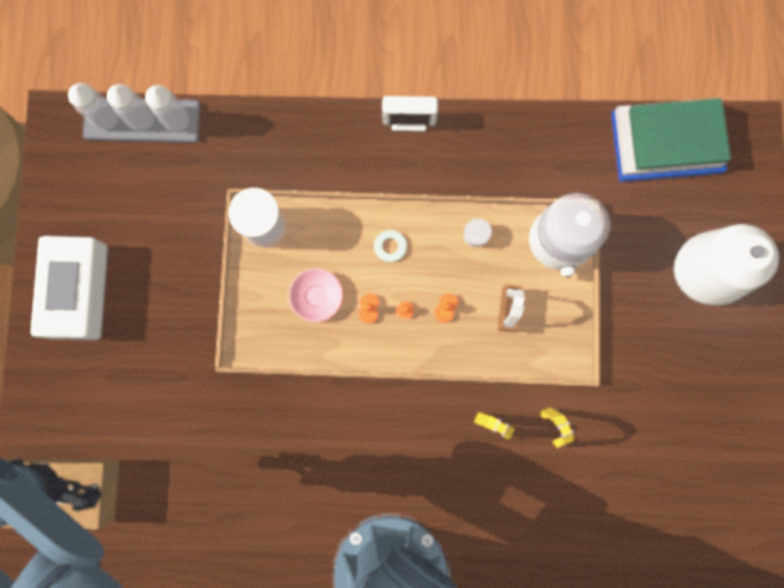

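View pics/scene0.png

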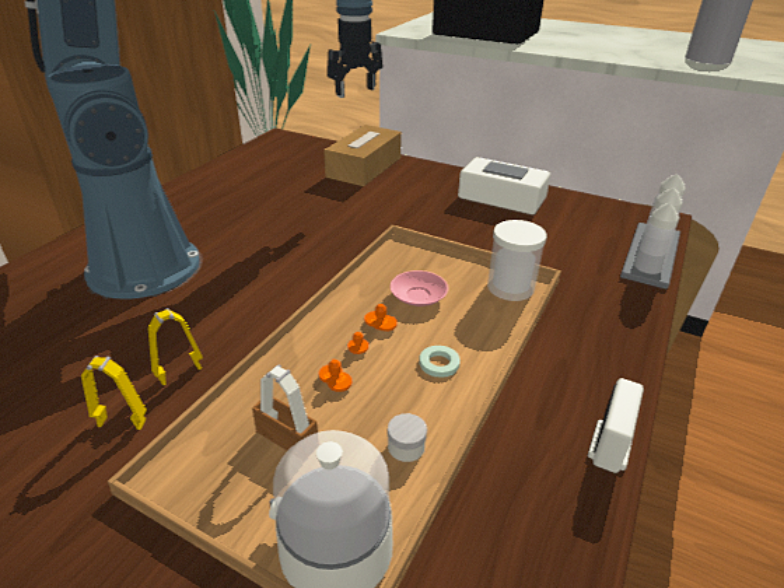

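The top view (784 px wide) shows the small pacifier in the middle of the row at about (405,310), with big ones at (370,308) and (447,307). The dish is at (316,296) and the stand with the white tongs at (512,308). The yellow tongs stand outside the tray.

```bash
cat >> h.py <<'E'
def cloud(c):
    h,w=c['z_map'].shape; K=np.array([[c['fx'],0,c['cx']],[0,c['fy'],c['cy']],[0,0,1]])
    u,v=np.meshgrid(np.arange(w),np.arange(h)); p=np.stack([u,v],-1).reshape(-1,1,2).astype(float)
    p=cv2.undistortPoints(p,K,np.array([c['k1'],0,0,0,0]))[:,0]
    P=np.c_[p,np.ones(len(p))]*c['z_map'].reshape(-1,1)
    return (P@c['R'].T+c['xyz']).reshape(h,w,3)
def blobs(c,lo,hi,amin=15):
    m=cv2.inRange(cv2.cvtColor(c['frame'],cv2.COLOR_BGR2HSV),np.array(lo),np.array(hi))
    n,l,s,ce=cv2.connectedComponentsWithStats(m); return [(ce[i],s[i,4],l==i) for i in range(1,n) if s[i,4]>=amin]
ORANGE=((4,200,120),(12,255,255)); PINK=((160,50,120),(179,255,255))
E
python3 - <<'E'
from h import *; import pickle
cs=pickle.load(open('c0.pkl','rb'))
for n,c in cs.items():
    W=cloud(c)
    for nm,r in(('or',ORANGE),('pink',PINK)):
        for ce,a,m in blobs(c,*r):
            P=W[m&(c['z_map']>0)]
            if len(P): print(n,nm,ce.round(1),a,'med',np.median(P,0).round(4),'min',P.min(0).round(3),'max',P.max(0).round(3))
    # tongs: points within rough region, grey, height 0.06..0.16
    s=cv2.cvtColor(c['frame'],cv2.COLOR_BGR2HSV)[...,1]
    m=(s<60)&(W[...,2]>.065)&(W[...,2]<.16)&(abs(W[...,0]-.42)<.1)&(abs(W[...,1]+.24)<.07)&(c['z_map']>0)
    P=W[m]; print(n,'tongs',len(P),P.min(0).round(3),P.max(0).round(3))
    T=P[P[:,2]>P[:,2].max()-.008]; print(' top',T.mean(0).round(4),len(T))
    xy=P[:,:2]-P[:,:2].mean(0); e,V=np.linalg.eigh(xy.T@xy); print(' axis',V[:,1],np.sqrt(e/len(P)),P.mean(0))
E
```

```text
top pink [217.7 210.5] 472 med [0.5482 0.1878 0.0213] min [0.497 0.153 0.005] max [0.599 0.215 0.036]
top tongs 104 [ 0.493 -0.239  0.065] [ 0.518 -0.216  0.142]
 top [ 0.517  -0.2294  0.1365] 13
 axis [-0.95443377  0.29842281] [0.00585937 0.00772671] [ 0.50512488 -0.22684908  0.1121278 ]
scene or [270.6 221.1] 34 med [0.5271 0.0498 0.0462] min [0.503 0.045 0.006] max [0.535 0.109 0.053]
scene or [274.4 234. ] 24 med [0.5447 0.04   0.0174] min [0.519 0.033 0.008] max [0.557 0.054 0.022]
scene or [254.7 245.8] 60 med [ 0.525  -0.027   0.0192] min [ 0.507 -0.039  0.007] max [0.541 0.015 0.044]
scene or [238.6 261.9] 34 med [ 0.5303 -0.1076  0.0432] min [ 0.516 -0.114  0.007] max [ 0.54  -0.063  0.052]
scene or [234.  270.9] 23 med [ 0.5241 -0.1151  0.0202] min [ 0.508 -0.12   0.015] max [ 0.541 -0.109  0.023]
scene or [242.5 276.7] 28 med [ 0.5515 -0.1222  0.0186] min [ 0.533 -0.128  0.014] max [ 0.56  -0.104  0.021]
scene pink [298.7 205.4] 761 med [0.544  0.1771 0.0214] min [0.497 0.11  0.009] max [0.602 0.217 0.035]
scene tongs 164 [ 0.497 -0.24   0.066] [ 0.519 -0.217  0.137]
 top [ 0.5177 -0.2393  0.1331] 5
 axis [-0.09322594  0.99564498] [0.00382075 0.00664674] [ 0.5047006  -0.23046679  0.0928159 ]
```

jog_arm --series '[[[0, 0, -10, 0, 0, 0.122, 85], [0, 0, -10, 0, 0, 0.122, 85], [0, 0, -10, 0, 0, 0.122, 85], [0, 0, -10, 0, 0, 0.122, 85], [0, 0, -10, 0, 0, 0.122, 85], [0, 0, -10, 0, 0, 0.122, 85], [0, 0, -10, 0, 0, 0.122, 85], [0, 0, -10, 0, 0, 0.122, 85], [0, 0, -10, 0, 0, 0.122, 85], [0, 0, -10, 0, 0, 0.122, 85]]]'

```text
time_s: 1.1
eef_pos: [0.1991, 0.5392, 0.3498]
eef_rot: [0.0, 0.71, 0.704, -0.001]
wrist_force: [-1.0, 0.2, 0.3]
opening: 0.996
grasp_force: 0.0
```

jog_arm --series '[[[-30, 13, 0, 0, 0, 0, 85], [-30, 13, 0, 0, 0, 0, 85], [-30, 13, 0, 0, 0, 0, 85], [-30, 13, 0, 0, 0, 0, 85], [-30, 13, 0, 0, 0, 0, 85], [-30, 13, 0, 0, 0, 0, 85], [-30, 13, 0, 0, 0, 0, 85], [-30, 13, 0, 0, 0, 0, 85], [-30, 13, 0, 0, 0, 0, 85], [-30, 13, 0, 0, 0, 0, 85]]]'

```text
time_s: 2.1
eef_pos: [0.3284, 0.2377, 0.3497]
eef_rot: [-0.0, 0.708, 0.706, -0.0]
wrist_force: [1.5, -0.2, 0.2]
opening: 0.997
grasp_force: 0.0
```

jog_arm --series '[[[-35, 13, 0, 0, 0, 0, 85], [-35, 13, 0, 0, 0, 0, 85], [-35, 13, 0, 0, 0, 0, 85], [-35, 13, 0, 0, 0, 0, 85], [-35, 13, 0, 0, 0, 0, 85], [-35, 13, 0, 0, 0, 0, 85], [-35, 13, 0, 0, 0, 0, 85], [-35, 13, 0, 0, 0, 0, 85], [-35, 13, 0, 0, 0, 0, 85], [-25, 10, 0, 0, 0, 0, 85]]]'

```text
time_s: 3.1
eef_pos: [0.4544, -0.1035, 0.3495]
eef_rot: [-0.0, 0.709, 0.706, -0.0]
wrist_force: [0.5, -0.4, -0.2]
opening: 0.991
grasp_force: 0.0
```

```bash
python3 - <<'E'
from h import *; import pickle
c=cam('wrist'); pickle.dump(c,open('w1.pkl','wb'))
cv2.imwrite('pics/w1.png',cv2.resize(c['frame'],(784,588)))
print(c['xyz'],c['R'].round(3),c['fx'],c['k1']); o=ctrl.get_obs(); print(o['eef_pos'],o['eef_rot'],o['q'])
E
```

```text
[ 0.45446497 -0.0236793   0.47381426] [[ 1.    -0.004 -0.002]
 [-0.004 -0.951 -0.308]
 [-0.001  0.308 -0.951]] 314.1306775040866 -0.057408187588425835
[ 0.45539451 -0.10626167  0.34926801] [ 4.85912510e-04  7.09317694e-01  7.04888269e-01 -8.37528491e-04] [-0.48263774 -0.13663927  1.73187689 -0.00189054  1.54593281 -0.47632697]
```

View pics/w1.png

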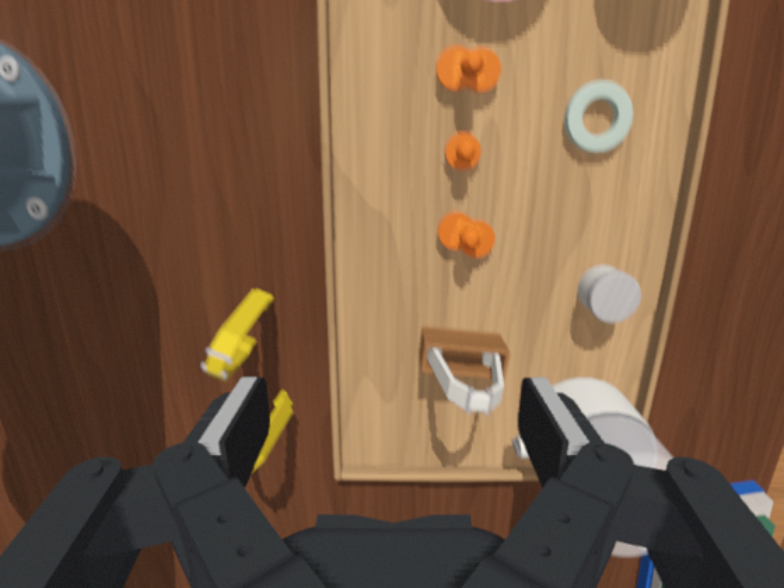

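The wrist view (784 px) shows the small pacifier at (463,150) between the big ones at (468,68) and (467,235). The stand is at (465,352), with the tongs' head at (478,400), slightly yawed, and the dish edge at the top.

```bash
cat > m.py <<'E'
from h import *
def measure(c,yr=(-.31,-.17)):
    W=cloud(c); ok=c['z_map']>0
    for ce,a,m in blobs(c,*ORANGE,40):
        P=W[m&ok]; top=P[:,2].max(); T=P[P[:,2]>top-.012]
        print('or',ce.round(1),a,'top z',top.round(4),'teat',((T.min(0)+T.max(0))/2)[:2].round(4),'ext',(T.max(0)-T.min(0))[:2].round(3),'all',P.min(0).round(3),P.max(0).round(3))
    hsv=cv2.cvtColor(c['frame'],cv2.COLOR_BGR2HSV); s=hsv[...,1]
    R=(W[...,0]>.44)&(W[...,0]<.60)&(W[...,1]>yr[0])&(W[...,1]<yr[1])&ok
    st=R&(W[...,2]>.050)&(W[...,2]<.066)&(s>90)
    p=W[st][:,:2]; r=cv2.minAreaRect((p*1000).astype(np.float32)); print('stand',len(p),r,np.median(W[st][:,2]))
    t=R&(W[...,2]>.07)&(W[...,2]<.16)&(s<70)
    P=W[t]; print('tongs',len(P),P.min(0).round(4),P.max(0).round(4))
    for lo in np.arange(.075,.145,.01):
        Q=P[(P[:,2]>lo)&(P[:,2]<lo+.01)]
        if len(Q)>3: print(round(lo,3),len(Q),cv2.minAreaRect((Q[:,:2]*1000).astype(np.float32)))
E
python3 - <<'E'
from m import *; import pickle
c=pickle.load(open('w1.pkl','rb')); measure(c)
# ray checks
for ce,a,m in blobs(c,*ORANGE,40): print(onplane(c,*ce,.02).round(4))
cs=pickle.load(open('c0.pkl','rb'))
for n,c in cs.items(): print(n); measure(c)
E
```

```text
or [335.8  48.9] 134 top z 0.0538 teat [0.5235 0.0518] ext [0.018 0.01 ] all [0.514 0.047 0.02 ] [0.539 0.059 0.054]
or [330.3 112.6] 120 top z 0.0442 teat [ 0.5217 -0.0223] ext [0.016 0.01 ] all [ 0.514 -0.034  0.017] [ 0.533 -0.017  0.044]
or [334.1 175. ] 116 top z 0.0536 teat [ 0.5282 -0.105 ] ext [0.02  0.012] all [ 0.518 -0.124  0.019] [ 0.543 -0.099  0.054]
stand 560 ((527.49267578125, -228.5115966796875), (33.78421401977539, 90.9705810546875), 83.67837524414062) 0.05741318530495815
tongs 885 [ 0.4945 -0.2397  0.07  ] [ 0.5602 -0.2154  0.1398]
0.075 58 ((526.9275512695312, -228.6622772216797), (20.28606414794922, 62.67396926879883), 84.2060775756836)
0.085 68 ((527.0126342773438, -228.16610717773438), (19.239978790283203, 60.19425964355469), 84.34810638427734)
0.095 63 ((526.6973876953125, -228.29446411132812), (19.916549682617188, 55.787696838378906), 83.25328826904297)
0.105 64 ((526.4396362304688, -222.03390502929688), (56.049896240234375, 18.20989227294922), 7.950436592102051)
0.115 147 ((527.3797607421875, -228.47500610351562), (20.2692813873291, 51.05441665649414), 83.99
[... 1673 characters left out ...]
.250083923339844), 84.20191955566406)
0.085 70 ((530.4472045898438, -231.33743286132812), (20.49556541442871, 58.53644943237305), 83.02623748779297)
0.095 76 ((530.5808715820312, -230.83563232421875), (21.538795471191406, 55.39287567138672), 82.98493194580078)
0.105 73 ((530.1830444335938, -231.1014862060547), (19.386436462402344, 52.93437957763672), 83.830322265625)
0.115 71 ((531.1220703125, -238.60202026367188), (51.582454681396484, 19.342979431152344), 15.466828346252441)
0.125 90 ((531.0869140625, -231.0434112548828), (22.404022216796875, 35.373416900634766), 81.07835388183594)
0.135 88 ((530.2874755859375, -231.5196075439453), (23.421062469482422, 21.10419464111328), 84.38933563232422)
```

jog_arm --series '[[[-15.3, 9.1, 10, 0, 0, 0, 85], [-15.3, 9.1, 10, 0, 0, 0, 85], [-15.3, 9.1, 10, 0, 0, 0, 85], [-15.3, 9.1, 10, 0, 0, 0, 85], [-15.3, 9.1, 10, 0, 0, 0, 85], [-15.3, 9.1, 10, 0, 0, 0, 85], [-15.3, 9.1, 10, 0, 0, 0, 85], [-15.3, 9.1, 10, 0, 0, 0, 85], [0, 0, 0, 0, 0, 0.05, 85], [0, 0, 0, 0, 0, 0.05, 85]]]'

```text
time_s: 4.15
eef_pos: [0.5264, -0.224, 0.2687]
eef_rot: [-0.001, 0.743, 0.669, -0.0]
wrist_force: [-0.1, 0.1, 0.5]
opening: 0.997
grasp_force: 0.0
```

```bash
python3 - <<'E'
from m import *; import pickle
c=cam('wrist'); pickle.dump(c,open('w2.pkl','wb'))
cv2.imwrite('pics/w2.png',cv2.resize(c['frame'],(784,588)))
o=ctrl.get_obs(); print(o['eef_pos'],o['eef_rot'],o['q'])
from scipy.spatial.transform import Rotation as Ro
q=o['eef_rot']; print(Ro.from_quat([q[1],q[2],q[3],q[0]]).as_matrix().round(4))
measure(c)
E
```

```text
[ 0.52643386 -0.22382155  0.26905577] [-8.81812248e-04  7.44160590e-01  6.68000153e-01 -1.84172807e-04] [-6.09447977e-01  1.59582720e-01  1.59232908e+00  4.38170390e-05
  1.39148202e+00 -5.01696534e-01]
[[ 1.076e-01  9.942e-01 -1.500e-03]
 [ 9.942e-01 -1.076e-01  1.100e-03]
 [ 9.000e-04 -1.600e-03 -1.000e+00]]
or [272.9  75.1] 277 top z 0.0548 teat [ 0.5287 -0.1038] ext [0.018 0.014] all [ 0.519 -0.124  0.02 ] [ 0.539 -0.097  0.055]
stand 715 ((527.285400390625, -228.1896514892578), (32.36610794067383, 90.10072326660156), 83.90111541748047) 0.05794949876381422
tongs 1443 [ 0.4951 -0.241   0.0703] [ 0.5606 -0.2155  0.1406]
0.075 44 ((527.281982421875, -227.4212646484375), (18.719087600708008, 62.60034942626953), 83.0484390258789)
0.085 47 ((527.6880493164062, -227.52809143066406), (18.564342498779297, 59.762184143066406), 85.17683410644531)
0.095 48 ((527.3909912109375, -227.79612731933594), (18.482297897338867, 57.090999603271484), 84.23057556152344)
0.105 60 ((527.0394287109375, -227.69326782226562), (18.295988082885742, 53.32403564453125), 84.30548095703125)
0.115 263 ((527.2081909179688, -228.7270965576172), (20.457576751708984, 50.46034622192383), 83.49019622802734)
0.125 408 ((527.4832153320312, -228.2879638671875), (21.732948303222656, 40.1070556640625), 85.65608215332031)
0.135 561 ((527.2010498046875, -228.82955932617188), (22.334596633911133, 23.070140838623047), 83.00543975830078)
```

View pics/w2.png

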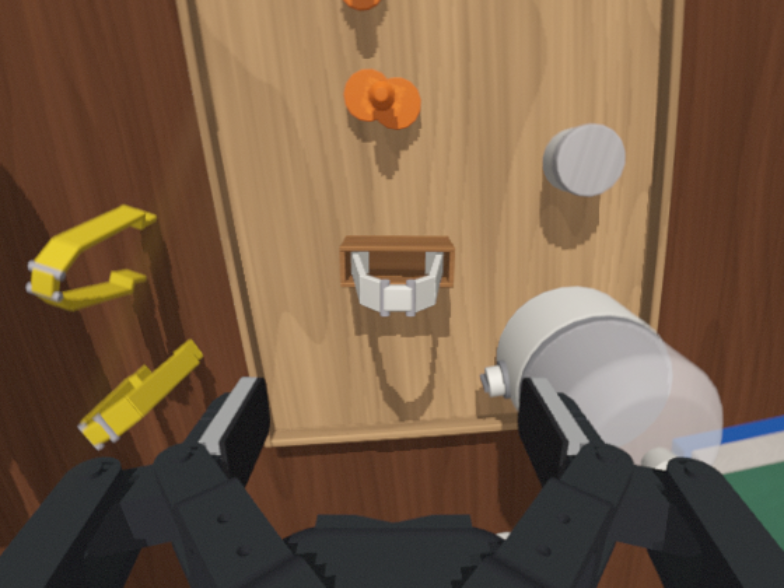

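The stand is at (397,262) and the tongs' head at (397,298), centred between the fingers. The sterilizer knob is at (492,380). I'll check how much clearance the gripper body has.

```bash
python3 - <<'E'
from h import *; import pickle
for n in ('w1','w2','c0'):
    c=pickle.load(open(n+'.pkl','rb'))
    for d in (c.values() if n=='c0' else [c]):
        W=cloud(d); m=(d['z_map']>0)&(W[...,1]<-.2)&(W[...,1]>-.42)&(W[...,0]>.565)&(W[...,0]<.75)&(W[...,2]<.2)&(W[...,2]>.04)
        P=W[m]; r=np.hypot(P[:,0]-.527,P[:,1]+.228); i=np.argsort(r)[:3]; print(n,P[i].round(3),r[i].round(3))
        Q=P[P[:,2]>.12];r=np.hypot(Q[:,0]-.527,Q[:,1]+.228); i=np.argsort(r)[:3]; print(' high',Q[i].round(3),r[i].round(3))
E
```

```text
w1 [[ 0.566 -0.219  0.058]
 [ 0.565 -0.217  0.059]
 [ 0.565 -0.217  0.053]] [0.04 0.04 0.04]
 high [[ 0.653 -0.282  0.126]
 [ 0.654 -0.281  0.121]
 [ 0.654 -0.282  0.128]] [0.138 0.138 0.138]
w2 [[ 0.565 -0.22   0.057]
 [ 0.565 -0.219  0.058]
 [ 0.565 -0.217  0.059]] [0.039 0.04  0.04 ]
 high [[ 0.627 -0.301  0.121]
 [ 0.628 -0.3    0.121]
 [ 0.627 -0.302  0.122]] [0.124 0.124 0.124]
c0 [[ 0.565 -0.225  0.049]
 [ 0.566 -0.217  0.061]
 [ 0.566 -0.217  0.042]] [0.039 0.041 0.041]
 high [[ 0.628 -0.302  0.128]
 [ 0.63  -0.299  0.155]
 [ 0.63  -0.299  0.142]] [0.125 0.125 0.125]
c0 [[ 0.565 -0.23   0.053]
 [ 0.565 -0.228  0.05 ]
 [ 0.565 -0.221  0.049]] [0.038 0.038 0.039]
 high [[ 0.627 -0.319  0.154]
 [ 0.625 -0.326  0.154]
 [ 0.638 -0.313  0.163]] [0.135 0.139 0.14 ]
```

jog_arm --series '[[[-1.1, 0.4, 18, 0, 0, 0, 85], [-1.1, 0.3, 18, 0, 0, 0, 85], [-1.1, 0.3, 18, 0, 0, 0, 85], [-1.1, 0.4, 18, 0, 0, 0, 85], [0, 0, 18, 0, 0, 0, 85], [0, 0, 18, 0, 0, 0, 85], [0, 0, 18, 0, 0, 0, 85], [0, 0, 18, 0, 0, 0, 85], [0, 0, 15, 0, 0, 0, 85], [0, 0, 15, 0, 0, 0, 85]]]'

```text
time_s: 5.2
eef_pos: [0.5276, -0.2283, 0.0951]
eef_rot: [-0.0, 0.742, 0.67, 0.0]
wrist_force: [0.0, 0.0, -0.2]
opening: 0.993
grasp_force: 0.0
```

jog_arm --series '[[[0, 0, 0, 0, 0, 0, 70], [0, 0, 0, 0, 0, 0, 60], [0, 0, 0, 0, 0, 0, 56], [0, 0, 0, 0, 0, 0, 53], [0, 0, 0, 0, 0, 0, 51.5], [0, 0, 0, 0, 0, 0, 51.5], [0, 0, 0, 0, 0, 0, 51.5], [0, 0, 0, 0, 0, 0, 51.5], [0, 0, 0, 0, 0, 0, 51.5], [0, 0, 0, 0, 0, 0, 51.5]]]'

```text
time_s: 6.2
eef_pos: [0.5281, -0.2289, 0.097]
eef_rot: [0.001, 0.743, 0.67, 0.0]
wrist_force: [-1.8, 0.1, 6.6]
opening: 0.605
grasp_force: 6.3
```

```bash
python3 - <<'E'
from m import *; import pickle
c=cam('wrist'); pickle.dump(c,open('w3.pkl','wb'))
cv2.imwrite('pics/w3.png',cv2.resize(c['frame'],(784,588)))
o=ctrl.get_obs(); print(o['eef_pos'],o['eef_rot'],o['opening']*85.4,o['grasp_force'],o['wrist_force'])
E
```

```text
[ 0.52807544 -0.22891534  0.09704588] [7.07355295e-04 7.42544887e-01 6.69795931e-01 3.79641468e-05] 51.64873709411873 6.27816072315909 [-2.29974746  0.77257744  5.98946325]
```

View pics/w3.png

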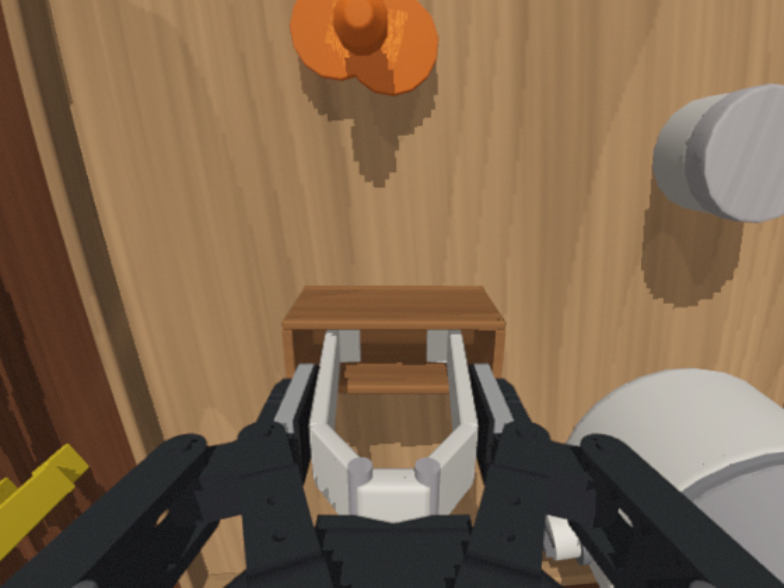

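The fingers hold both arms of the white tongs, with the jaws at (345,345) and (440,345) inside the stand slot. Next I draw them straight up.

jog_arm --series '[[[0, 0, -6, 0, 0, 0, 51.5], [0, 0, -10, 0, 0, 0, 51.5], [0, 0, -12, 0, 0, 0, 51.5], [0, 0, -12, 0, 0, 0, 51.5], [0, 0, -12, 0, 0, 0, 51.5], [0, 0, -12, 0, 0, 0, 51.5], [0, 0, -12, 0, 0, 0, 51.5], [0, 0, -12, 0, 0, 0, 51.5], [0, 0, -6, 0, 0, 0, 51.5], [0, 0, 0, 0, 0, 0, 51.5]]]'

```text
time_s: 7.25
eef_pos: [0.5282, -0.2289, 0.1913]
eef_rot: [0.001, 0.743, 0.67, 0.0]
wrist_force: [-0.4, -0.6, -0.2]
opening: 0.605
grasp_force: 3.1
```

```bash
python3 - <<'E'
from m import *; import pickle
c=cam('wrist'); s=cam('scene'); pickle.dump(c,open('w4.pkl','wb')); pickle.dump(s,open('s4.pkl','wb'))
cv2.imwrite('pics/w4.png',np.hstack([c['frame'][100:],s['frame'][60:380,60:300]]))
o=ctrl.get_obs(); print(o['eef_pos'],o['eef_rot'],o['opening']*85.4,o['grasp_force'],o['wrist_force'])
for d in (c,s):
    W=cloud(d); sat=cv2.cvtColor(d['frame'],cv2.COLOR_BGR2HSV)
    R=(W[...,0]>.44)&(W[...,0]<.60)&(W[...,1]>-.275)&(W[...,1]<-.18)&(d['z_map']>0)&(sat[...,1]<70)&(sat[...,2]>90)&(W[...,2]>.09)
    P=W[R]; print(len(P),P.min(0).round(4),P.max(0).round(4))
    for lo in np.arange(.10,.26,.01):
        Q=P[(P[:,2]>lo)&(P[:,2]<lo+.01)]
        if len(Q)>5: print(round(lo,3),len(Q),((Q.min(0)+Q.max(0))/2).round(4),(Q.max(0)-Q.min(0)).round(3))
E
```

```text
[ 0.52749172 -0.22837613  0.18972564] [-2.11136666e-04  7.42579075e-01  6.69758368e-01 -4.22583104e-05] 51.287788068846616 3.135445144143887 [ 0.40470885  0.82737137 -0.81268907]
9798 [ 0.4938 -0.2428  0.1103] [ 0.5948 -0.2127  0.2662]
0.11 77 [ 0.5288 -0.225   0.1151] [0.043 0.016 0.01 ]
0.12 96 [ 0.5288 -0.2253  0.1251] [0.058 0.017 0.01 ]
0.13 1032 [ 0.5287 -0.2292  0.135 ] [0.058 0.026 0.01 ]
0.14 164 [ 0.5287 -0.2281  0.145 ] [0.056 0.024 0.01 ]
0.15 204 [ 0.5286 -0.2283  0.155 ] [0.055 0.024 0.01 ]
0.16 243 [ 0.5286 -0.2283  0.165 ] [0.053 0.024 0.01 ]
0.17 283 [ 0.5288 -0.2266  0.175 ] [0.064 0.024 0.01 ]
0.18 553 [ 0.5283 -0.2268  0.185 ] [0.069 0.026 0.01 ]
0.19 649 [ 0.5308 -0.2262  0.195 ] [0.074 0.025 0.01 ]
0.2 731 [ 0.531  -0.2243  0.205 ] [0.073 0.023 0.01 ]
0.21 1503 [ 0.5338 -0.2271  0.215 ] [0.074 0.028 0.01 ]
0.22 1943 [ 0.5478 -0.2298  0.225 ] [0.078 0.026 0.01 ]
0.23 2205 [ 0.5527 -0.2288  0.2341] [0.072 0.025 0.008]
0.24 79 [ 0.5547 -0.2214  0.2452] [0.074 0.01  0.009]
0.25 18 [ 0.5923 -0.2226  0.2549] [0.003 0.003 0.008]
2934 [ 0.4423 -0.275   0.1066] [ 0.5983 -0.1804  0.5588]
0.1 15 [ 0.5308 -0.2322  0.1083] [0.041 0.021 0.003]
0.11 67 [ 0.5298 -0.2318  0.115 ] [0.043 0.023 0.01 ]
0.12 59 [ 0.5313 -0.2319  0.1252] [0.056 0.023 0.01 ]
0.13 134 [ 0.5297 -0.2313  0.1349] [0.059 0.026 0.01 ]
0.14 84 [ 0.5289 -0.2308  0.145 ] [0.058 0.027 0.01 ]
0.15 78 [ 0.5293 -0.2326  0.155 ] [0.056 0.024 0.01 ]
0.16 77 [ 0.53   -0.2323  0.1649] [0.053 0.024 0.01 ]
0.17 64 [ 0.5294 -0.2314  0.175 ] [0.062 0.025 0.01 ]
0.18 75 [ 0.5286 -0.2321  0.1849] [0.065 0.024 0.01 ]
0.19 77 [ 0.5284 -0.2321  0.195 ] [0.065 0.026 0.01 ]
0.2 79 [ 0.5277 -0.2315  0.205 ] [0.066 0.025 0.01 ]
0.21 58 [ 0.5283 -0.2308  0.2151] [0.063 0.028 0.01 ]
0.22 51 [ 0.5335 -0.2399  0.2249] [0.042 0.011 0.01 ]
0.23 46 [ 0.5402 -0.235   0.2347] [0.044 0.027 0.009]
```

View pics/w4.png

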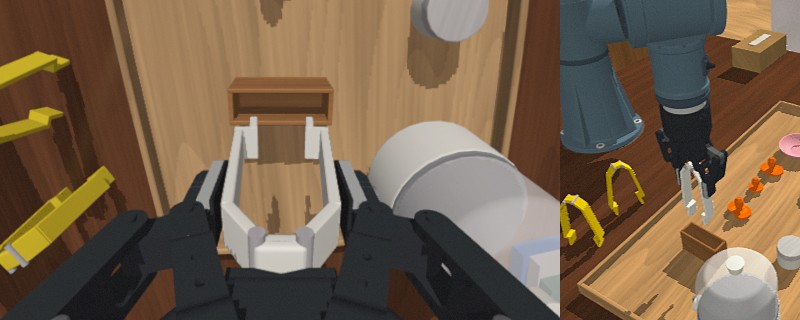

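The tongs hang upright from the pads, jaws at (252,140) and (312,140), clear above the empty stand. Next I move them to near the small pacifier and look again.

jog_arm --series '[[[6, -2.3, 0, 0, 0, 0, 51.5], [12, -2.3, 0, 0, 0, 0, 51.5], [18, -2.4, 0, 0, 0, 0, 51.5], [22, -2.4, 0, 0, 0, 0, 51.5], [26, -2.4, 0, 0, 0, 0, 51.5], [26, -2.4, 0, 0, 0, 0, 51.5], [24, -2.4, 0, 0, 0, 0, 51.5], [18, -2.4, 0, 0, 0, 0, 51.5], [12, -2.3, 0, 0, 0, 0, 51.5], [7, -2.3, 0, 0, 0, 0, 51.5]]]'

```text
time_s: 8.35
eef_pos: [0.5214, -0.0541, 0.1899]
eef_rot: [-0.0, 0.742, 0.67, -0.0]
wrist_force: [0.4, 0.4, -0.9]
opening: 0.603
grasp_force: 3.1
```

```bash
cat > n.py <<'E'
from m import *; import sys,pickle
def look(tag,zc=.20):
    c=cam('wrist'); s=cam('scene'); pickle.dump((c,s),open(tag+'.pkl','wb'))
    cv2.imwrite(f'pics/{tag}.png',np.hstack([c['frame'],s['frame'][60:480,160:400]]))
    o=ctrl.get_obs(); print(o['eef_pos'],o['eef_rot'],o['opening']*85.4,o['grasp_force'],o['wrist_force']); e=o['eef_pos']
    for d in (c,s):
        W=cloud(d); h=cv2.cvtColor(d['frame'],cv2.COLOR_BGR2HSV); ok=d['z_map']>0
        R=ok&(abs(W[...,0]-e[0])<.045)&(abs(W[...,1]-e[1])<.03)&(h[...,1]<70)&(h[...,2]>90)&(W[...,2]<e[2]-.02)&(W[...,2]>e[2]-.09)
        P=W[R]
        for lo in np.arange(-.09,-.03,.012):
            Q=P[(P[:,2]>e[2]+lo)&(P[:,2]<e[2]+lo+.012)]
            if len(Q)>5: print(' tongs',round(lo,3),len(Q),((Q.min(0)+Q.max(0))/2).round(4),(Q.max(0)-Q.min(0)).round(3),'minz',Q[:,2].min().round(4))
        O=ok&(h[...,0]<14)&(h[...,1]>190)&(h[...,2]>70)&(abs(W[...,0]-.523)<.04)&(abs(W[...,1]+.025)<.03)
        P=W[O]; print(' pac',len(P),P.min(0).round(4),P.max(0).round(4))
        for a,b in((.016,.022),(.028,.040),(.036,.05)):
            Q=P[(P[:,2]>a)&(P[:,2]<b)]
            if len(Q)>5: print('  ',a,len(Q),((Q.min(0)+Q.max(0))/2).round(4),(Q.max(0)-Q.min(0)).round(3))
E
python3 -c "
from n import *; look('w5')"
```

```text
Traceback (most recent call last):
  File "n.py", line 4, in look
    cv2.imwrite(f'pics/{tag}.png',np.hstack([c['frame'],s['frame'][60:480,160:400]]))
                                  ~~~~~~~~~^^^^^^^^^^^^^^^^^^^^^^^^^^^^^^^^^^^^^^^^^
ValueError: all the input array dimensions except for the concatenation axis must match exactly, but along dimension 0, the array at index 0 has size 420 and the array at index 1 has size 360
```

```bash
sed -i 's/\[60:480,160:400\]/[:,160:400]/' n.py; python3 -c "
from n import *; look('w5')"
```

```text
[ 0.52177393 -0.05622861  0.19001839] [ 1.58695939e-04  7.42563680e-01  6.69775448e-01 -6.72567786e-05] 51.85726438599194 3.1348334049107507 [ 1.46082575 -0.47015759 -0.7097898 ]
 tongs -0.09 28 [ 0.5218 -0.0507  0.1098] [0.042 0.015 0.004] minz 0.1077
 tongs -0.078 94 [ 0.522  -0.051   0.1179] [0.042 0.016 0.012] minz 0.112
 tongs -0.066 1038 [ 0.5218 -0.0551  0.13  ] [0.058 0.026 0.012] minz 0.124
 tongs -0.054 197 [ 0.5218 -0.0538  0.142 ] [0.056 0.023 0.012] minz 0.136
 tongs -0.042 233 [ 0.5218 -0.0539  0.154 ] [0.055 0.023 0.012] minz 0.1481
 pac 1066 [ 0.5049 -0.0354  0.0079] [ 0.5389 -0.0006  0.0459]
   0.016 729 [ 0.5219 -0.018   0.0196] [0.034 0.035 0.004]
   0.028 51 [ 0.5217 -0.0178  0.0343] [0.017 0.017 0.011]
   0.036 319 [ 0.5217 -0.018   0.0415] [0.017 0.017 0.009]
 tongs -0.09 24 [ 0.5225 -0.0586  0.1093] [0.044 0.023 0.005] minz 0.1065
 tongs -0.078 55 [ 0.5237 -0.06    0.1179] [0.044 0.022 0.011] minz 0.1123
 tongs -0.066 93 [ 0.5234 -0.0595  0.1304] [0.058 0.024 0.011] minz 0.1251
 tongs -0.054 72 [ 0.5241 -0.0585  0.142 ] [0.059 0.025 0.012] minz 0.1362
 tongs -0.042 67 [ 0.5238 -0.0589  0.1541] [0.054 0.025 0.012] minz 0.1482
 pac 130 [ 0.5065 -0.0391  0.0114] [ 0.5409 -0.0012  0.0458]
   0.016 66 [ 0.5236 -0.0202  0.0186] [0.034 0.038 0.005]
   0.028 31 [ 0.5256 -0.024   0.0345] [0.013 0.016 0.011]
   0.036 27 [ 0.5251 -0.0225  0.041 ] [0.012 0.015 0.01 ]
```

View pics/w5.png

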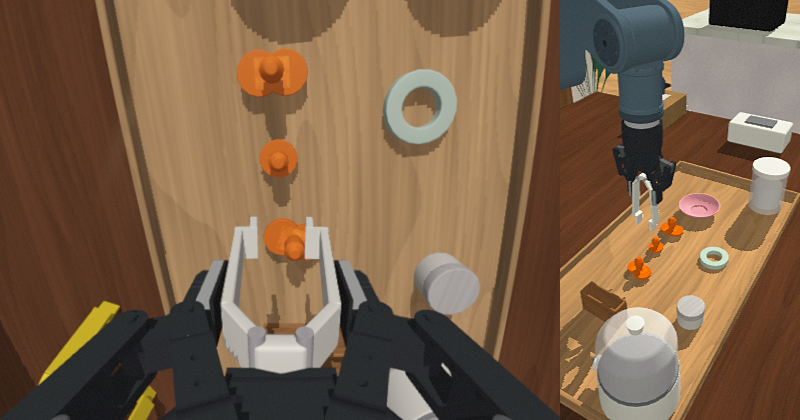

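The wrist view shows the small pacifier at (278,160) and the jaws at (252,240) and (312,240). Both views put the teat about 37 mm further in +y, with no x offset.

jog_arm --series '[[[4, -0.4, 0, 0, 0, 0, 51.5], [8, -0.9, 0, 0, 0, 0, 51.5], [10, -1.1, 0, 0, 0, 0, 51.5], [9, -0.9, 0, 0, 0, 0, 51.5], [5.8, -0.6, 0, 0, 0, 0, 51.5], [0, 0, 8, 0, 0, 0, 51.5], [0, 0, 14, 0, 0, 0, 51.5], [0, 0, 14, 0, 0, 0, 51.5], [0, 0, 8, 0, 0, 0, 51.5], [0, 0, 0, 0, 0, 0, 51.5]]]'

```text
time_s: 9.55
eef_pos: [0.5203, -0.0189, 0.1437]
eef_rot: [-0.002, 0.743, 0.67, -0.001]
wrist_force: [0.3, -0.1, -0.2]
opening: 0.604
grasp_force: 3.1
```

```bash
python3 -c "
from n import *; look('w6')"
```

```text
[ 0.52153807 -0.01916572  0.1455798 ] [-3.45185976e-04  7.42694509e-01  6.69630263e-01 -2.39430508e-04] 51.337089824745384 3.1348526178044267 [-0.14095324 -0.5678249  -1.59130774]
 tongs -0.09 44 [ 0.5204 -0.0147  0.0645] [0.043 0.015 0.006] minz 0.0617
 tongs -0.078 104 [ 0.5205 -0.0151  0.0736] [0.042 0.016 0.012] minz 0.0677
 tongs -0.066 1046 [ 0.5204 -0.019   0.0858] [0.058 0.026 0.012] minz 0.08
 tongs -0.054 198 [ 0.5204 -0.018   0.0976] [0.056 0.023 0.012] minz 0.0916
 tongs -0.042 246 [ 0.5203 -0.018   0.1095] [0.055 0.023 0.012] minz 0.1036
 pac 1330 [ 0.505  -0.0356  0.0078] [ 5.393e-01 -1.000e-04  4.590e-02]
   0.016 869 [ 0.5222 -0.0178  0.0189] [0.034 0.035 0.005]
   0.028 116 [ 0.5219 -0.0177  0.0342] [0.017 0.017 0.012]
   0.036 402 [ 0.5218 -0.018   0.041 ] [0.017 0.017 0.01 ]
 tongs -0.09 27 [ 0.5233 -0.0216  0.0643] [0.042 0.022 0.006] minz 0.0612
 tongs -0.078 38 [ 0.5232 -0.0228  0.0735] [0.041 0.025 0.012] minz 0.0677
 tongs -0.066 84 [ 0.5224 -0.0223  0.0858] [0.059 0.027 0.011] minz 0.0804
 tongs -0.054 57 [ 0.5231 -0.0225  0.0976] [0.056 0.025 0.012] minz 0.0916
 tongs -0.042 54 [ 0.5236 -0.0236  0.1096] [0.055 0.025 0.011] minz 0.1041
 pac 134 [ 0.5059 -0.0389  0.007 ] [0.5417 0.005  0.0447]
   0.016 67 [ 0.5244 -0.0212  0.0189] [0.035 0.035 0.005]
   0.028 30 [ 0.526  -0.0222  0.034 ] [0.015 0.017 0.012]
   0.036 31 [ 0.526  -0.0217  0.0404] [0.015 0.016 0.009]
```

View pics/w6.png

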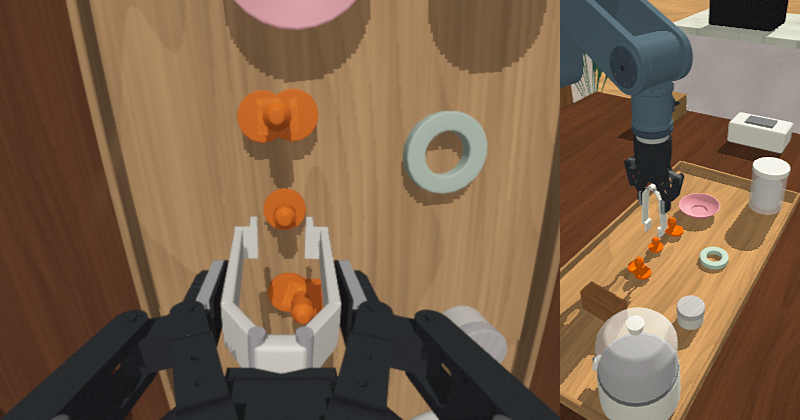

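Both views show the jaws directly above the small pacifier at (285,208). I make a 1.4 mm correction, lower, then close in small steps.

jog_arm --series '[[[0.2, 0.7, 3, 0, 0, 0, 51.5], [0.2, 0.7, 5, 0, 0, 0, 51.5], [0, 0, 6, 0, 0, 0, 51.5], [0, 0, 6, 0, 0, 0, 51.5], [0, 0, 6, 0, 0, 0, 51.5], [0, 0, 5, 0, 0, 0, 51.5], [0, 0, 4, 0, 0, 0, 51.5], [0, 0, 3, 0, 0, 0, 51.5], [0, 0, 0, 0, 0, 0, 51.5], [0, 0, 0, 0, 0, 0, 51.5]]]'

```text
time_s: 10.65
eef_pos: [0.5232, -0.0187, 0.108]
eef_rot: [0.0, 0.743, 0.67, 0.0]
wrist_force: [0.3, 0.4, -0.2]
opening: 0.604
grasp_force: 3.1
```

jog_arm --series '[[[0, 0, 0, 0, 0, 0, 50.5], [0, 0, 0, 0, 0, 0, 49.5], [0, 0, 0, 0, 0, 0, 48.5], [0, 0, 0, 0, 0, 0, 47.5], [0, 0, 0, 0, 0, 0, 46.5], [0, 0, 0, 0, 0, 0, 45.5], [0, 0, 0, 0, 0, 0, 44.5], [0, 0, 0, 0, 0, 0, 44], [0, 0, 0, 0, 0, 0, 44], [0, 0, 0, 0, 0, 0, 44]]]'

```text
time_s: 11.65
eef_pos: [0.5231, -0.0187, 0.108]
eef_rot: [-0.0, 0.743, 0.67, -0.0]
wrist_force: [-1.8, -0.1, -0.5]
opening: 0.519
grasp_force: 13.9
```

```bash
python3 -c "
from n import *; look('w7')"
```

```text
[ 0.52305945 -0.01871946  0.10800594] [-4.36787766e-05  7.42570985e-01  6.69767369e-01 -4.09987887e-05] 44.19467335723434 13.938441127538681 [ 0.22641563  0.38868655 -0.02880678]
 tongs -0.09 31 [ 0.5238 -0.0175  0.0243] [0.028 0.019 0.011] minz 0.0186
 tongs -0.078 98 [ 0.5235 -0.0152  0.0359] [0.027 0.015 0.012] minz 0.03
 tongs -0.066 1085 [ 0.5233 -0.0189  0.048 ] [0.045 0.024 0.012] minz 0.0421
 tongs -0.054 227 [ 0.5233 -0.0177  0.06  ] [0.045 0.022 0.012] minz 0.054
 tongs -0.042 284 [ 0.5233 -0.0182  0.0721] [0.045 0.023 0.012] minz 0.0661
 pac 1245 [ 0.5055 -0.035   0.0162] [ 5.394e-01 -3.000e-04  4.600e-02]
   0.016 644 [ 0.5225 -0.0177  0.0189] [0.034 0.035 0.005]
   0.028 150 [ 0.5229 -0.0179  0.0342] [0.016 0.017 0.012]
   0.036 525 [ 0.5229 -0.0179  0.0411] [0.016 0.017 0.01 ]
 tongs -0.09 16 [ 0.5254 -0.0221  0.0245] [0.026 0.019 0.009] minz 0.0198
 tongs -0.078 28 [ 0.5254 -0.0219  0.0361] [0.025 0.023 0.011] minz 0.0303
 tongs -0.066 87 [ 0.5243 -0.0221  0.0479] [0.047 0.024 0.011] minz 0.0425
 tongs -0.054 56 [ 0.5246 -0.0224  0.06  ] [0.046 0.023 0.012] minz 0.054
 tongs -0.042 50 [ 0.5251 -0.0221  0.0718] [0.044 0.024 0.01 ] minz 0.0666
 pac 107 [ 0.5094 -0.0393  0.0071] [0.5424 0.0028 0.0451]
   0.016 65 [ 0.5259 -0.0251  0.019 ] [0.033 0.028 0.006]
   0.028 16 [ 0.5252 -0.0275  0.0339] [0.008 0.006 0.012]
   0.036 20 [ 0.5245 -0.0218  0.0412] [0.009 0.016 0.008]
```

View pics/w7.png

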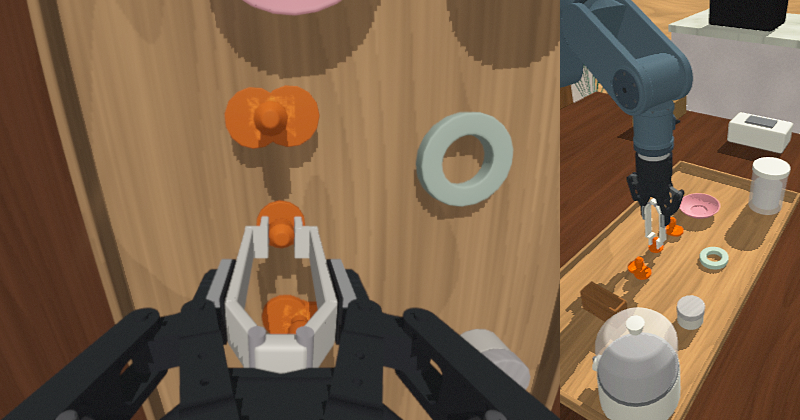

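The jaws have closed on the teat at (282,232) with 14 N on the pads. I tighten slightly, then lift.

jog_arm --series '[[[0, 0, 0, 0, 0, 0, 43.5], [0, 0, 0, 0, 0, 0, 43], [0, 0, 0, 0, 0, 0, 43], [0, 0, 0, 0, 0, 0, 43], [0, 0, 0, 0, 0, 0, 43], [0, 0, 0, 0, 0, 0, 43], [0, 0, 0, 0, 0, 0, 43], [0, 0, 0, 0, 0, 0, 43], [0, 0, 0, 0, 0, 0, 43], [0, 0, 0, 0, 0, 0, 43]]]'

```text
time_s: 12.75
eef_pos: [0.5231, -0.0187, 0.108]
eef_rot: [0.0, 0.743, 0.67, -0.0]
wrist_force: [-1.3, -0.3, 2.5]
opening: 0.511
grasp_force: 37.1
```

jog_arm --series '[[[0, 0, 0, 0, 0, 0, 43.4], [0, 0, -4, 0, 0, 0, 43.4], [0, 0, -9, 0, 0, 0, 43.4], [0, 0, -15, 0, 0, 0, 43.4], [0, 0, -18, 0, 0, 0, 43.4], [0, 0, -18, 0, 0, 0, 43.4], [0, 0, -18, 0, 0, 0, 43.4], [0, 0, -16, 0, 0, 0, 43.4], [0, 0, -8, 0, 0, 0, 43.4], [0, 0, -4, 0, 0, 0, 43.4]]]'

```text
time_s: 13.75
eef_pos: [0.5236, -0.0189, 0.2191]
eef_rot: [0.001, 0.743, 0.67, 0.001]
wrist_force: [-0.2, 0.4, -1.6]
opening: 0.511
grasp_force: 36.8
```

```bash
python3 - <<'E'
from n import *; look('w8')
c,s=pickle.load(open('w8.pkl','rb')); cs=pickle.load(open('c0.pkl','rb'))
for n,d in (('w',c),('s',s),('top0',cs['top']),('scene0',cs['scene'])):
    W=cloud(d)
    m=cv2.inRange(cv2.cvtColor(d['frame'],cv2.COLOR_BGR2HSV),np.array((160,40,90)),np.array((179,255,255)))>0
    P=W[m&(d['z_map']>0)&(W[...,2]<.06)&(W[...,1]>.08)&(W[...,1]<.26)&(W[...,0]>.45)&(W[...,0]<.65)]
    if len(P)<9: continue
    T=P[P[:,2]>.027]; (x,y),r=cv2.minEnclosingCircle((P[:,:2]*1000).astype(np.float32))
    print(n,len(P),P.min(0).round(3),P.max(0).round(3),'circ',x,y,r, 'rim',cv2.minEnclosingCircle((T[:,:2]*1000).astype(np.float32)))
E
```

```text
[ 0.52326171 -0.01876711  0.21827208] [3.03338222e-04 7.42582118e-01 6.69754929e-01 2.02866264e-04] 44.089246907715456 36.81661069393158 [ 0.4830405   0.06818803 -0.23649651]
 tongs -0.09 21 [ 0.5247 -0.0126  0.1349] [0.027 0.009 0.01 ] minz 0.1297
 tongs -0.078 101 [ 0.5241 -0.0175  0.1463] [0.027 0.02  0.012] minz 0.1403
 tongs -0.066 1065 [ 0.5239 -0.0192  0.1584] [0.045 0.025 0.012] minz 0.1526
 tongs -0.054 230 [ 0.5241 -0.0173  0.1703] [0.045 0.021 0.012] minz 0.1643
 tongs -0.042 272 [ 0.5241 -0.0179  0.1823] [0.045 0.023 0.012] minz 0.1763
 pac 1238 [ 0.5063 -0.0355  0.127 ] [ 5.402e-01 -5.000e-04  1.572e-01]
 tongs -0.09 18 [ 0.5249 -0.0235  0.1379] [0.028 0.019 0.004] minz 0.136
 tongs -0.078 36 [ 0.5251 -0.0221  0.1464] [0.028 0.025 0.012] minz 0.1405
 tongs -0.066 102 [ 0.5266 -0.0214  0.1584] [0.045 0.026 0.011] minz 0.1527
 tongs -0.054 65 [ 0.5246 -0.023   0.1703] [0.047 0.023 0.012] minz 0.1646
 tongs -0.042 70 [ 0.525  -0.0227  0.1826] [0.047 0.022 0.011] minz 0.177
 pac 116 [ 0.5091 -0.0382  0.1173] [ 0.5423 -0.0104  0.1552]
w 4398 [0.494 0.112 0.008] [0.597 0.161 0.036] circ 545.36669921875 150.9874725341797 51.819576263427734 rim ((545.5518798828125, 152.19757080078125), 51.75529098510742)
s 754 [0.497 0.11  0.01 ] [0.602 0.219 0.034] circ 549.8729248046875 164.04994201660156 54.65321731567383 rim ((549.8729248046875, 164.04994201660156), 54.65321731567383)
top0 587 [0.497 0.113 0.003] [0.599 0.215 0.038] circ 547.5037841796875 164.0936279296875 52.2562141418457 rim ((546.8706665039062, 164.90252685546875), 52.13121032714844)
scene0 758 [0.497 0.11  0.009] [0.602 0.217 0.035] circ 549.6962280273438 163.90292358398438 54.77809524536133 rim ((549.6962280273438, 163.90292358398438), 54.77809524536133)
```

View pics/w8.png

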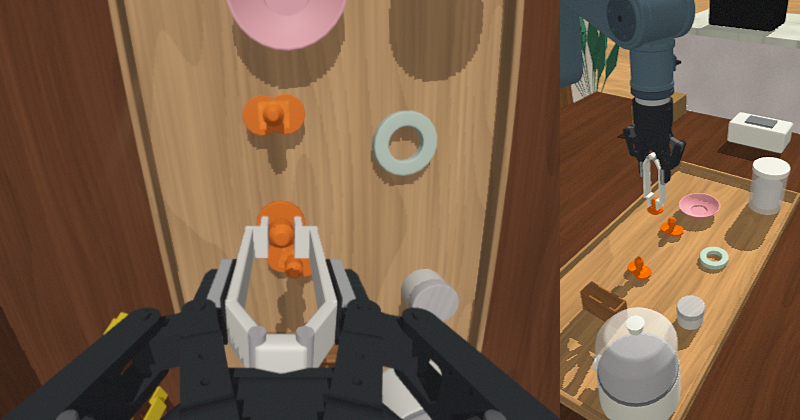

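The pacifier hangs in the jaws at (282,232), shield free. Its underside is at about z 0.12, and the dish centre is near (0.547, 0.165). Next I carry it there.

jog_arm --series '[[[6, 0.2, 0, 0, 0, 0, 43.4], [14, 0.3, 0, 0, 0, 0, 43.4], [20, 0.5, 0, 0, 0, 0, 43.4], [25, 0.6, 0, 0, 0, 0, 43.4], [28, 0.7, 0, 0, 0, 0, 43.4], [28, 0.7, 0, 0, 0, 0, 43.4], [25, 0.6, 0, 0, 0, 0, 43.4], [20, 0.5, 0, 0, 0, 0, 43.4], [13, 0.3, 0, 0, 0, 0, 43.4], [6.5, 0.1, 0, 0, 0, 0, 43.4]]]'

```text
time_s: 14.85
eef_pos: [0.5462, 0.167, 0.2174]
eef_rot: [-0.0, 0.742, 0.67, -0.0]
wrist_force: [-1.0, -1.0, -1.5]
opening: 0.517
grasp_force: 36.8
```

jog_arm --series '[[[0, 0, 0, 0, 0, 0, 43.4], [0, 0, 0, 0, 0, 0, 43.4], [0, 0, 0, 0, 0, 0, 43.4], [0, 0, 0, 0, 0, 0, 43.4], [0, 0, 0, 0, 0, 0, 43.4], [0, 0, 0, 0, 0, 0, 43.4], [0, 0, 0, 0, 0, 0, 43.4], [0, 0, 0, 0, 0, 0, 43.4], [0, 0, 0, 0, 0, 0, 43.4], [0, 0, 0, 0, 0, 0, 43.4]]]'

```text
time_s: 15.85
eef_pos: [0.5466, 0.1654, 0.218]
eef_rot: [0.0, 0.743, 0.67, 0.0]
wrist_force: [0.2, -0.4, -1.4]
opening: 0.514
grasp_force: 36.8
```

```bash
python3 - <<'E'
from h import *
o=ctrl.get_obs(); print(o['eef_pos'],o['opening']*85.4,o['grasp_force'])
w=cam('wrist'); s=cam('scene')
cv2.imwrite('pics/w9.png',np.hstack([w['frame'],s['frame'][:,160:400]]))
for d in (w,s,cam('top')):
    W=cloud(d); h=cv2.cvtColor(d['frame'],cv2.COLOR_BGR2HSV)
    P=W[(h[...,0]<14)&(h[...,1]>190)&(h[...,2]>70)&(W[...,2]>.08)&(W[...,2]<.18)&(d['z_map']>0)&(abs(W[...,0]-.547)<.06)&(abs(W[...,1]-.165)<.06)]
    if len(P): print(len(P),P.min(0).round(3),P.max(0).round(3))
E
```

```text
[0.5466445  0.16536575 0.21800301] 43.86151948004308 36.81123197078705
1188 [0.53  0.15  0.127] [0.563 0.184 0.156]
92 [0.532 0.144 0.117] [0.564 0.176 0.159]
```

View pics/w9.png

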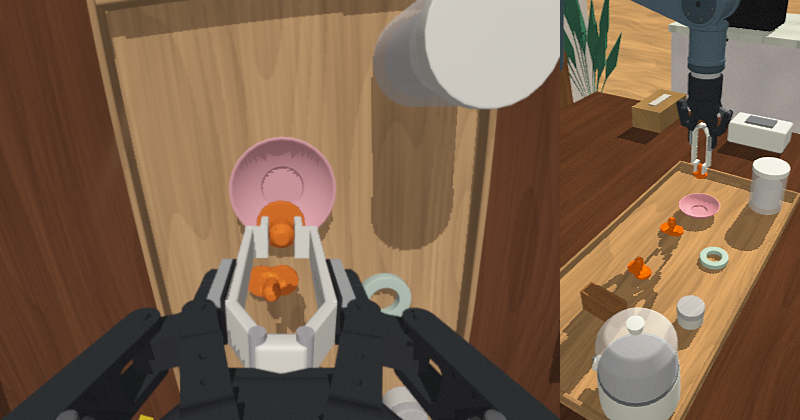

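The pacifier at (282,230) hangs still in the tongs at (0.547, 0.165), underside near z 0.119. It is over the dish centre, and everything else is in place.

```bash
python3 -c "
from bench import ctrl; print(ctrl.hand_in())"
```

```text
the job is handed in; nothing more can be done
None
```

I handed the job in with the small pacifier held still in the white tongs over the middle of the pink dish, about 8 cm above its rim; the hand-in returned no verdict.

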